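# Move the flask caddy to the higher tier without the flask rolling off centre

## Task

Pick up the bamboo caddy by its carrying bar and carry it, with the flask lying loose in it, from the lower grey tier to the higher one. On the way keep it lifted well clear (more than 10 cm above where it stood) for at least six seconds without a break with the flask brought to the middle of the caddy and kept there (within 2 cm), and never let the flask roll near the end bars. Then set the caddy down gently and squarely on the higher tier with the flask cradled at rest between the two ridges there, let go, and leave the other things alone.

Things in the scene. Friction and masses are not known exactly. Their poses are not given: they have to be found in the camera images.
- caddy: Bamboo caddy, nominal 0.42 kg, 254 mm (x) by 300 mm (y), symmetric: a half turn makes no difference. Origin: centre of its underside; z up. The flask lies in it along x and can roll along y. End bars at y = +-144 mm (12 mm thick, up to z = 68 mm) would stop the flask's axis at y = +-93 mm; wires at x = +-122 mm, z = 63 mm keep it from sliding out sideways.
- caddy_bar (a point): Centre of the caddy's carrying bar, 163 mm above the caddy's origin, same axes. The bar runs along x, flat-sided, 20 mm thick (y), 36 mm tall, 254 mm long, on two posts at x = +-122 mm. Grip it here from above, fingers closing along y.
- caddy_crest (a point): Crest of the two bamboo slats the flask lies on, 18 mm above the caddy's origin, same axes. Slats at x = +-60 mm, 16 mm wide; their tops fall away to +y and -y with slope 0.016 + |y|/2.0 m, so when level the flask rolls off the middle (time constant about 0.55 s); tilt about x counters it. The floor between them (|x| < 52 mm) is open.
- flask: Stainless flask, black press-button pourer, lying along the caddy's x. Radius 45 mm, 200 mm long. 0.42 kg nominal (0.75 to 1.3 times). Rolls like a solid cylinder: acceleration 2/3 g times (slope less 0.011 of rolling resistance). Origin: on its axis at mid-length, 63 mm above the caddy's underside at the crest; x along its axis; y, z turn as it rolls.
- low_tier_seat (a point): Centre of the lower grey steel tier's top (270 x 300 mm, 30 mm above the table), where the caddy stands at the start, its origin 24 to 36 mm to +y, axes within 0.03 rad of this frame's. Two fixed ridges along x, 68 mm long, at y = +-38 mm, 6 mm round tops 32 mm above the plate, rise through the caddy's open floor and chock the flask (off the caddy's middle) until the caddy is lifted about 14 mm.
- high_tier_seat (a point): Centre of the higher grey steel tier's top (same plate and same two ridges; 80 mm above the table). The caddy's origin must end here, its x along this frame's x, either way round. Lowering the caddy makes the ridges chock the flask if it is within about 20 mm of the middle.
- mate: Glazed terracotta mate cup, radius 36 mm, 85 mm high, a bystander; origin at the centre of its underside.
- scoop: Red plastic scoop, about 170 mm long, a bystander; origin under the centre of its pan.
- jar: Closed jar, radius 42 mm, 130 mm high, a bystander; origin at the centre of its underside.
Mind the look-alikes: they are no part of the job. There is more than one size of the flask; the job needs the largest.

How it is judged:
On the way:
1. the caddy is held more than 10 cm above its start height with the flask within 20 mm of its middle for 6 s (z of caddy in the frame of low_tier_seat above 0.1 m and y of flask in the frame of caddy between -0.02 and 0.02 m), for 6 s.
At the end, for the whole second after the job is handed in: The caddy stands level on the higher tier (within 20 mm in the tier's x, 25 mm in y, 8 mm in height, 0.15 rad in yaw), the flask lies in it between the tier's two ridges (within 15 mm of the middle), and both are at rest (x of caddy in the frame of high_tier_seat between -0.02 and 0.02 m and y of caddy in the frame of high_tier_seat between -0.025 and 0.025 m and z of caddy in the frame of high_tier_seat between -0.008 and 0.008 m and angle between the x axis of caddy and the x axis of high_tier_seat, either way round below 0.15 rad and angle between caddy's own z axis and vertical below 0.05 rad and y of flask in the frame of high_tier_seat between -0.015 and 0.015 m and z of flask in the frame of high_tier_seat below 0.075 m and linear speed of flask below 0.03 m/s and linear speed of caddy below 0.02 m/s); the robot touches nothing.
It fails at once if the flask rolls more than 80 mm from the middle, near the end bars (y of flask in the frame of caddy above 0.08 m or y of flask in the frame of caddy below -0.08 m).
It fails at once if the flask leaves the caddy (z of flask in the frame of caddy above 0.095 m).
It fails at once if the caddy is tipped more than 0.35 rad (angle between caddy's own z axis and vertical above 0.35 rad).
It fails at once if the caddy is slammed on the higher tier (over 90 N, or landing faster than 0.25 m/s) (contact force between caddy and high_tier above 90 N or (contact force between caddy and high_tier above 1 N and linear speed of caddy above 0.25 m/s)).
It fails at once if a bystander is moved more than 30 mm (distance of any of mate, scoop, jar from where it was at the start of the episode above 0.03 m).
It also fails if it takes over 67 s, if anything falls off the work surface, if the arm or the gripper's body presses on something with over 40 N, if the wrist force passes 120 N, or if a joint passes its speed limit or range.

## Robot

A 6-joint arm with a two-finger parallel gripper is mounted at the origin on the work surface. World frame = base frame: x ahead of the robot, y to its left, z up, the work surface at z = 0. Lengths are in m, angles in rad, forces in N, time in s.
With the tool pointing down it reaches from about 0.35 to 0.975 m from the base axis. Payload 4.9 kg.
Tool frame: the origin (TCP) lies at the very end of the fingers, on their centre line; the grasp point (between the pads) lies ctrl.hold_point_z behind it (ctrl.hold_point_z is the distance from the TCP to the grasp point, in m); z points along the fingers, y is the line along which they close (so a half turn about z gives the same grasp; the last joint's range is limited). The gripper opens to 85 mm and grips with 20 to 120 N. Pads are 22 mm wide; open, the fingers measure 114 mm over their backs; the gripper's body (76 mm by 85 mm) begins 54 mm behind the grasp point. The pads swing forward as they close: fully open they stand 13 mm farther back than shut.
Start: joints at [-1.465, 0.053, 1.613, -0, 1.476, -0.119], TCP at [0.139, -0.609, 0.231] pointing down, gripper open.
Joint ranges: [-3.01, 3.01], [-1.01, 2.22], [0.06, 2.58], [-1.02, 4.17], [0.09, 2.62], [-3.14, 3.14]. Speed limits (rad/s): [2.57, 2.57, 3.14, 3.14, 3.14, 3.14].

## Interface

Orientations are given as a rotation vector (axis times angle).
In Python, from station import ctrl gives the robot as it stands. The module is installed in compiled form; this text tells all that it offers.
- The arm moves only by the tool jog_arm, never from a script. Its argument "deltas" is a list of rows, each a list of 3 entries, a list of its own where there are three numbers: the closure, from -1 (fully open) to 1 (shut), then the shift along the world's x, y, z scaled (see below), then the turn, a rotation vector about the world's x, y, z scaled (see below). A call has 1 to 12 rows; each row is the pose to reach, as a shift and turn from the pose commanded when the call began, turning the shorter way round; what a row does not reach only later rows make up. The controller multiplies each number of a shift by 0.4 m and each number of a turn by 180 degrees. A row lasts 1/12 s, in which the tool goes at most 41.7 mm and 7.16 degrees, less where a joint would pass 70% of its speed; a pose out of reach is approached as far as the arm can. A call with a number of a shift or a turn outside -1 to 1 is refused whole. A call with a gripper value outside its range is refused whole. The fingers move at their own pace and stop on an object; "squeeze" is the grip in N (left out, the last holds). Time passes only in rows, so rows that repeat a pose let the fingers close. It gives the time, the measured TCP pose, the force, the opening and the grip force at its end, in the units of the state.
- ctrl.get_obs(): the state, without advancing time (a new reading comes with each control period).
- ctrl.get_image(name): name is "scene" or "top" or "wrist"; returns the picture (480x640x3 uint8, red, green, blue); there is no depth.
- ctrl.get_calibration(name): a dict with "K" (3x3 intrinsics, pixels), "dist_coeffs" ([k1, k2, p1, p2, k3] as OpenCV has them; the pictures are not rectified), "extrinsics" (4x4, takes a point from world to camera coordinates). Camera axes: x right, y down, z forward; pixel columns grow to the right and rows downward; lengths in m; the calibration is good to about 2 mm. A picture is of the moment at which its call begins: read the wrist's pose just before it. get_calibration takes no time and is no camera call; for the wrist camera it gives the pose at the moment of the call.
- ctrl.finish_job(): hands the job in; it is judged then, once.
The state is a dict: "t": time; "q": joint angles; "dq": joint speeds; "effort": joint torques, N m; "tool_pos": TCP position; "tool_rot": TCP orientation; "contact_force": force on the tool from outside, world axes, zero at the start; "wrist_torque": the same for the moment, N m; "opening": finger opening in m; "grip_force": force on a finger pad.
Only numpy, scipy, OpenCV 4.12 (cv2) and the standard library are available. Lean on these libraries where they do the work, as an engineer would, in place of code of your own. Each camera call takes 0.05 s, during which the arm holds its last target. There are 200 camera calls.

## Working session

There is one attempt and no reset: what is moved stays moved. The work goes in short steps, Python scripts to look and compute and a tool call to move; the robot and the scene stay as the last step left them, time stands still between calls to the robot, and variables do not carry over. Pictures are saved under pics/ and viewed, at most 10 in all, crops included, and the job is handed in when it is done.

Besides the shell and the picture viewer there is one more tool, called after ">>>" by a JSON object that holds its "op" and its "data". jog_arm: Moves the arm, as the interface text tells. Its arguments: {"type":"object","properties":{"deltas":{"type":"array","items":{"type":"array"}},"squeeze":{"type":"number"}},"required":["deltas"]}

```bash
ls; mkdir -p pics
cat > h.py <<'E'
import numpy as np, cv2, json
from station import ctrl
def cal(n):
    c=ctrl.get_calibration(n); return np.array(c["K"],float),np.array(c["dist_coeffs"],float),np.array(c["extrinsics"],float)
def ray(c,uv):
    K,d,E=c; p=cv2.undistortPoints(np.array(uv,float).reshape(-1,1,2),K,d).reshape(-1,2)
    R,t=E[:3,:3],E[:3,3]; D=np.c_[p,np.ones(len(p))]@R; return -R.T@t, D/np.linalg.norm(D,axis=1)[:,None]
def plane(c,uv,z):
    o,D=ray(c,uv); return o+D*((z-o[2])/D[:,2])[:,None]
def tri(c1,u1,c2,u2):
    o1,d1=ray(c1,u1);o2,d2=ray(c2,u2);out=[]
    for a,b in zip(d1,d2):
        s=np.linalg.lstsq(np.c_[a,-b],o2-o1,rcond=None)[0];p,q=o1+a*s[0],o2+b*s[1];out.append([*((p+q)/2),np.linalg.norm(p-q)])
    return np.array(out)
def proj(c,P):
    K,d,E=c; return cv2.projectPoints(np.array(P,float).reshape(-1,1,3),cv2.Rodrigues(E[:3,:3])[0],E[:3,3],K,d)[0].reshape(-1,2)
E
python3 - <<'E'
from h import *
for n in("scene","top"):
    im=ctrl.get_image(n); cv2.imwrite(f"pics/{n}0.png",im[...,::-1]); K,d,E=cal(n); print(n,K.round(1).tolist(),d,(-E[:3,:3].T@E[:3,3]).round(3),E[2,:3].round(3))
print(ctrl.get_obs(),ctrl.hold_point_z)
E
```

```text
pics
scene [[437.8, 0.0, 322.3], [0.0, 437.8, 239.5], [0.0, 0.0, 1.0]] [-0.09650822  0.          0.          0.          0.        ] [ 0.979 -0.793  1.014] [-0.323  0.63  -0.707]
top [[467.6, 0.0, 319.2], [0.0, 467.6, 245.6], [0.0, 0.0, 1.0]] [-0.04953079  0.          0.          0.          0.        ] [0.292 0.005 1.465] [ 0.198 -0.008 -0.98 ]
{'t': 0.1, 'q': array([-1.46499940e+00,  5.33144078e-02,  1.61418452e+00,  2.68537652e-05,
        1.47601610e+00, -1.18985710e-01]), 'dq': array([ 7.09320389e-05, -8.15184397e-04, -2.91564305e-03, -8.40245939e-04,
        9.96260067e-05,  2.15062652e-04]), 'effort': array([-4.32122115e-04, -3.94904745e+01, -3.71365142e+01, -1.08518539e-04,
        3.91841138e-03, -9.24065006e-06]), 'tool_pos': array([ 0.1392639 , -0.60869283,  0.23015474]), 'tool_rot': array([-3.11986196e+00, -3.52125265e-01, -6.18624726e-05]), 'contact_force': array([-0.40361659,  0.20040104, -0.0295231 ]), 'wrist_torque': array([-0.0271233 , -0.04549948,  0.04798025]), 'grip_force': 0.0, 'opening': 0.08557247408548478} 0.0187
```

View pics/scene0.png

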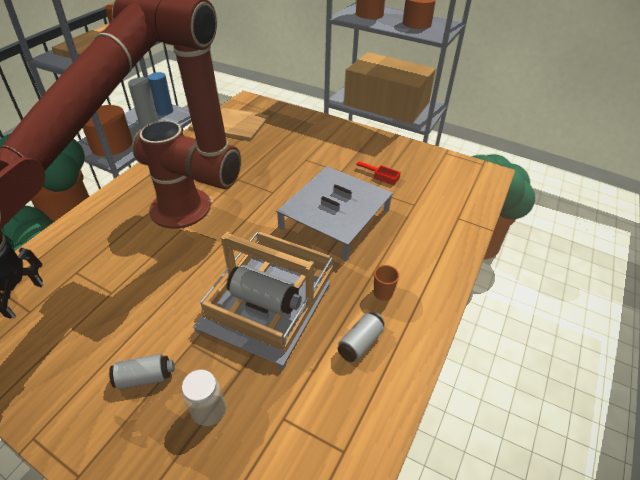

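View pics/top0.png

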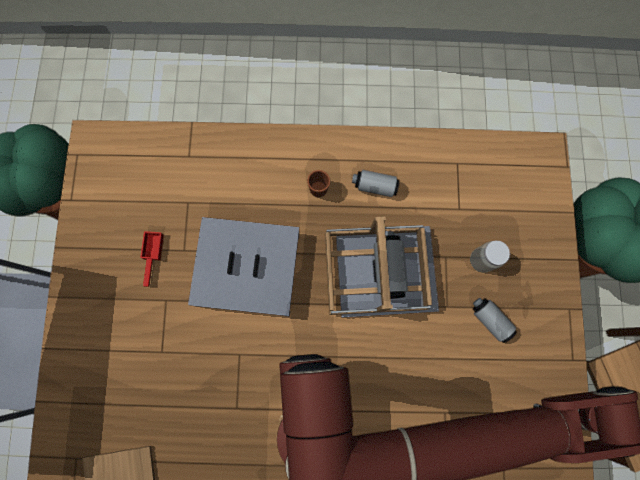

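The flask lying in the caddy, at scene (264,288) and top (398,268), is the big one. Look-alikes are the loose flasks at scene (140,371) and (361,337), with the jar at (203,397). The caddy is at top (382,270), its bar runs along image-vertical, and the higher tier is at top (245,265). Next come enlarged crops.

Run:
```python
import cv2
s=cv2.imread("pics/scene0.png");t=cv2.imread("pics/top0.png")
cv2.imwrite("pics/sc.png",cv2.resize(s[225:370,190:340],None,fx=4,fy=4,interpolation=2))
cv2.imwrite("pics/tc.png",cv2.resize(t[205:330,180:445],None,fx=3,fy=3,interpolation=2))
cv2.imwrite("pics/sh.png",cv2.resize(s[160:260,270:400],None,fx=4,fy=4,interpolation=2))
```

```text
(no output)
```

View pics/sc.png

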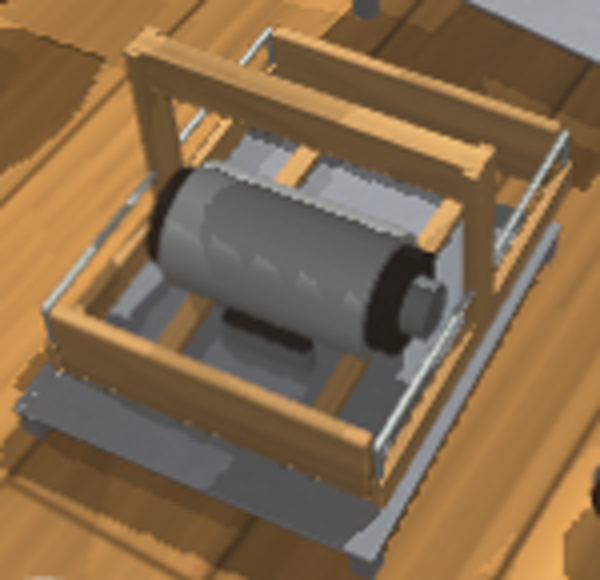

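View pics/tc.png

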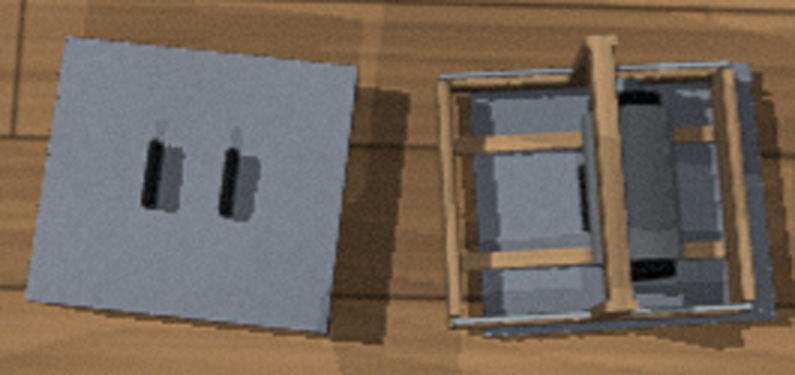

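View pics/sh.png

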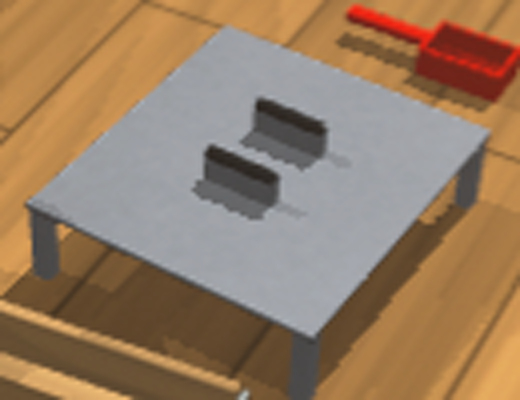

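```bash
cat > m.py <<'E'
from h import *
S,T=cal("scene"),cal("top")
s=lambda p:np.array(p)/4+[190,225]-.375; t=lambda p:np.array(p)/3+[180,205]-.33; sh=lambda p:np.array(p)/4+[270,160]-.375
np.set_printoptions(precision=4,suppress=True)
b=tri(S,s([(470,177),(495,150),(128,50),(155,30)]),T,t([(617,38),(588,38),(635,306),(607,311)])); print("bar",b); 
h=tri(S,sh([(222,27),(490,130),(315,335),(28,205)]),T,t([(26,299),(68,38),(357,68),(327,331)])); print("high",h,h.mean(0))
l=tri(S,s([(20,407),(362,555)]),T,t([(775,318),(750,65)])); print("low",l)
def yaw(v): return np.arctan2(v[1],v[0])
print("bar c",b.mean(0),yaw(b[:2].mean(0)-b[2:].mean(0)))
print("high yaw",yaw(h[1]-h[0]),yaw(h[2]-h[3]),"low",yaw(l[1]-l[0]))
bp=plane(T,t([(617,38),(588,38),(635,306),(607,311)]),.211); print("bar plane",bp,bp.mean(0),yaw(bp[:2].mean(0)-bp[2:].mean(0)))
hp=plane(T,t([(26,299),(68,38),(357,68),(327,331)]),.08); print("high plane",hp.mean(0),yaw(hp[1]+hp[2]-hp[0]-hp[3]))
# flask dark caps: centre in top view, axis height .03+.063
fp=plane(T,t([(640,97),(655,270)]),.03+.063+.04);print("flask~",fp)
E
python3 m.py
```

```text
bar [[ 0.6291 -0.1876  0.2141  0.0001]
 [ 0.6299 -0.1603  0.2122  0.0022]
 [ 0.3827 -0.2025  0.2146  0.0011]
 [ 0.3803 -0.1764  0.2091  0.0047]]
high [[0.3843 0.3736 0.0819 0.0034]
 [0.6513 0.3518 0.0841 0.0021]
 [0.6278 0.0575 0.0839 0.0039]
 [0.3624 0.0784 0.0818 0.0015]] [0.5065 0.2153 0.0829 0.0027]
low [[ 0.3884 -0.3746  0.0317  0.0039]
 [ 0.6494 -0.3558  0.0391  0.0031]]
bar c [ 0.5055 -0.1817  0.2125  0.002 ] 0.062131553000706406
high yaw -0.08116784261570716 -0.07829033407352792 low 0.07180586554489829
bar plane [[ 0.63   -0.1881  0.211 ]
 [ 0.6293 -0.1611  0.211 ]
 [ 0.3834 -0.2027  0.211 ]
 [ 0.3784 -0.1776  0.211 ]] [ 0.5053 -0.1824  0.211 ] 0.06250388023202459
high plane [0.5066 0.2155 0.08  ] -0.08317970063825934
flask~ [[ 0.5921 -0.2222  0.133 ]
 [ 0.4236 -0.235   0.133 ]]
```

Measured by triangulation:
- Bar centre: (0.5055, -0.182), top z about 0.212, yaw 0.0625.
- High seat: (0.5066, 0.2155), z about 0.08, yaw -0.081.
- The flask lies about 40 mm to -y of the bar.

Now I'll move above the bar.

>>> {"op": "jog_arm", "data": {"deltas": [[-1,[0.1,0.1,0.2],[0,0,-0.02]],[-1,[0.6,0.7,0.25],[0,0,-0.0516]],[-1,[0.6,0.7,0.25],[0,0,-0.0516]],[-1,[0.6,0.7,0.25],[0,0,-0.0516]],[-1,[0.6,0.7,0.25],[0,0,-0.0516]],[-1,[0.6,0.7,0.25],[0,0,-0.0516]],[-1,[0.6,0.7,0.25],[0,0,-0.0516]],[-1,[0.6,0.7,0.25],[0,0,-0.0516]],[-1,[0.6,0.7,0.25],[0,0,-0.0516]],[-1,[0.6,0.7,0.25],[0,0,-0.0516]],[-1,[0.6,0.7,0.25],[0,0,-0.0516]]], "squeeze": 80}}

```text
t: 1.02
tool_pos: [0.3815, -0.3266, 0.3323]
tool_rot: [3.139, 0.107, 0.003]
contact_force: [0.7, -0.6, -0.4]
opening: 0.0856
grip_force: 0.0
```

>>> {"op": "jog_arm", "data": {"deltas": [[-1,[0.3155,0.367,-0.075],[0,0,0]],[-1,[0.3155,0.367,-0.075],[0,0,0]],[-1,[0.3155,0.367,-0.075],[0,0,0]],[-1,[0.3155,0.367,-0.075],[0,0,0]],[-1,[0.3155,0.367,-0.075],[0,0,0]],[-1,[0.3155,0.367,-0.075],[0,0,0]],[-1,[0.3155,0.367,-0.075],[0,0,0]],[-1,[0.3155,0.367,-0.075],[0,0,0]],[-1,[0.3155,0.367,-0.075],[0,0,0]]]}}

```text
t: 1.77
tool_pos: [0.5049, -0.1838, 0.3013]
tool_rot: [3.14, 0.095, -0.0]
contact_force: [-0.3, -0.9, -0.2]
opening: 0.0854
grip_force: 0.0
```

Run:
```python
from h import *
im=ctrl.get_image("wrist"); cv2.imwrite("pics/w1.png",im[...,::-1]); c=cal("wrist"); o=ctrl.get_obs();print(o["t"],o["tool_pos"],o["tool_rot"])
print(c[0][0],-c[2][:3,:3].T@c[2][:3,3],c[2][:3,:3])
b=np.array([.5055,-.182,.211]);x=np.array([np.cos(.0625),np.sin(.0625),0]);y=np.array([-x[1],x[0],0])
print(proj(c,[b+x*i+y*j for i in(-.127,.127) for j in(-.01,.01)]))
s=ctrl.get_image("scene"); cv2.imwrite("pics/s1.png",s[...,::-1])
```

```text
1.8167 [ 0.5049054  -0.18381758  0.30150745] [3.13968108e+00 9.49650230e-02 1.99107999e-04]
[330.57560047   0.         318.96630204] [ 0.58561743 -0.17867908  0.44336257] [[ 6.05571314e-02 -9.98164394e-01  8.21830190e-04]
 [-9.47845699e-01 -5.72462160e-02  3.13546491e-01]
 [-3.12923896e-01 -1.97664442e-02 -9.49572495e-01]]
[[328.73426267 379.23713999]
 [305.78955708 379.28064605]
 [331.65869552  51.67968233]
 [300.04796676  51.75615827]]
```

View pics/w1.png

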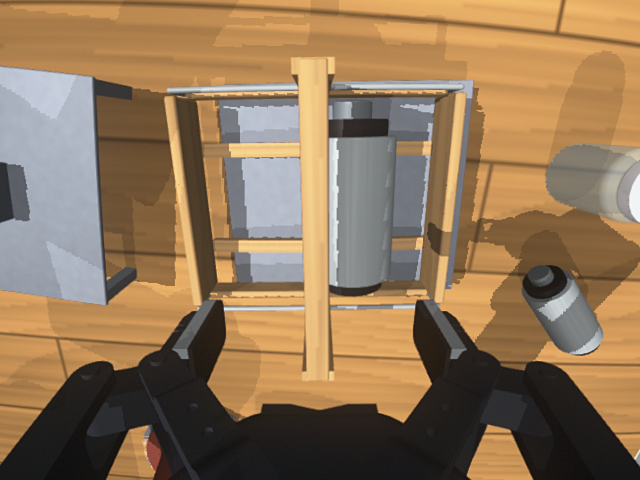

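The wrist view (bar columns 300–331, rows 57–380) agrees with the predicted bar. The flask is on its right (-y) side, with its black cap at columns 330–388, row 127. Next I'll descend and grip.

>>> {"op": "jog_arm", "data": {"deltas": [[-1,[0,0,-0.08],[0,0,0]],[-1,[0,0,-0.16],[0,0,0]],[-1,[0,0,-0.22],[0,0,0]],[-1,[0,0,-0.27],[0,0,0]],[-1,[0,0,-0.3],[0,0,0]],[-1,[0,0,-0.315],[0,0,0]],[-1,[0,0,-0.315],[0,0,0]],[-0.5,[0,0,-0.315],[0,0,0]],[0,[0,0,-0.315],[0,0,0]],[0.2,[0,0,-0.315],[0,0,0]],[0.3,[0,0,-0.315],[0,0,0]],[0.4,[0,0,-0.315],[0,0,0]]], "squeeze": 30}}

```text
t: 2.87
tool_pos: [0.506, -0.1826, 0.1762]
tool_rot: [3.139, 0.099, 0.002]
contact_force: [0.1, -0.2, 0.2]
opening: 0.0263
grip_force: 0.0
```

>>> {"op": "jog_arm", "data": {"deltas": [[0.5,[0,0,0],[0,0,0]],[0.6,[0,0,0],[0,0,0]],[0.7,[0,0,0],[0,0,0]],[0.8,[0,0,0],[0,0,0]],[1,[0,0,0],[0,0,0]],[1,[0,0,0],[0,0,0]],[1,[0,0,0],[0,0,0]],[1,[0,0,0],[0,0,0]]], "squeeze": 30}}

```text
t: 3.53
tool_pos: [0.5059, -0.1812, 0.1761]
tool_rot: [-3.138, -0.1, -0.001]
contact_force: [-1.8, 6.6, 4.3]
opening: 0.0194
grip_force: 31.9
```

>>> {"op": "jog_arm", "data": {"deltas": [[1,[0,0,0],[0,0,0]],[1,[0,0,0],[0,0,0]],[1,[0,0,0],[0,0,0]]], "squeeze": 90}}

```text
t: 3.78
tool_pos: [0.5061, -0.1814, 0.1762]
tool_rot: [-3.138, -0.1, -0.002]
contact_force: [0.1, 4.9, 4.6]
opening: 0.0191
grip_force: 89.1
```

Run:
```python
from h import *
im=ctrl.get_image("wrist"); cv2.imwrite("pics/w2.png",im[...,::-1]); c=cal("wrist"); o=ctrl.get_obs();print({k:o[k] for k in("t","tool_pos","tool_rot","contact_force","wrist_torque","opening","grip_force")})
b=np.array([.5055,-.182,.03]);x=np.array([np.cos(.0625),np.sin(.0625),0]);y=np.array([-x[1],x[0],0]);z=np.array([0,0,1])
print(proj(c,[b+x*i+y*j+z*.181 for i in(-.127,.127) for j in(-.01,.01)]))
for Y in(-.04,-.03,0): print(Y,proj(c,[b+x*.08+y*(Y+j)+z*.063 for j in(-.045,0,.045)])[:,0],proj(c,[b+x*.1+y*Y+z*.063]))
```

```text
{'t': 3.8333, 'tool_pos': array([ 0.50608555, -0.18140935,  0.17623462]), 'tool_rot': array([-3.13815243e+00, -9.98365666e-02, -2.08277034e-03]), 'contact_force': array([-0.64669875,  6.54250844,  4.33334076]), 'wrist_torque': array([0.78333765, 0.10035547, 0.13710459]), 'opening': 0.01904570967039948, 'grip_force': 89.12078619003296}
[[338.77327893 548.0543566 ]
 [300.96182448 547.97456383]
 [358.19497902 -42.3287311 ]
 [285.46430921 -42.43316365]]
-0.04 [449.86571457 381.64784344 312.68124847] [[383.33291785  98.75196797]]
-0.03 [434.81487794 366.35641729 297.33994898] [[367.64207347  98.62520709]]
0 [389.28028335 320.35450058 251.44220196] [[320.42965673  98.42580129]]
```

View pics/w2.png

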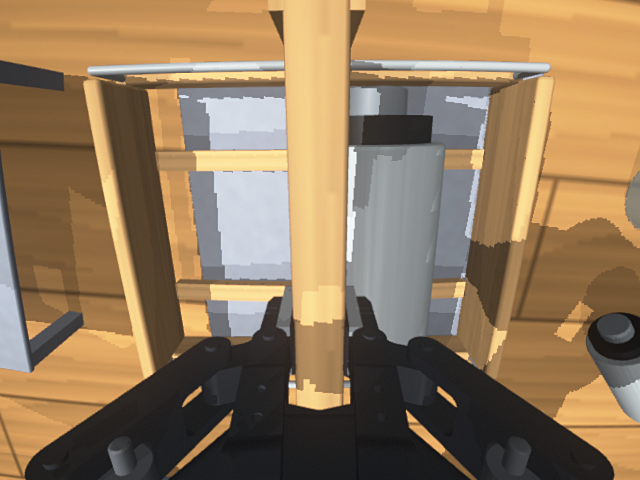

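The grip is good at 89 N. The flask cap's right edge at column 432 puts the flask at about y = -33 mm, so it can rest against the slope at a tilt of about 0.032. I'll write the tracker, then lift 10 mm and tilt while the flask is still chocked.

```bash
cat > f.py <<'E'
from h import *
import sys
def look(save=None):
    im=ctrl.get_image("wrist"); o=ctrl.get_obs()
    if save: cv2.imwrite(f"pics/{save}.png",im[...,::-1])
    dark=(im.max(2)<48)[100:160]; n,lab,st,_=cv2.connectedComponentsWithStats(dark.astype(np.uint8))
    B=[s for s in st[1:] if s[4]>60 and s[3]>8 and 100<s[0]<540]
    L,R=min(s[0] for s in B),max(s[0]+s[2] for s in B)
    a=lambda u:np.arctan((u-319.5)/330.)
    d=.215; w=.176
    yl=-d*np.tan(a(L)+w); yr=-d*np.tan(a(R)-w)
    Y=yr if L>280 else yl if R<357 else -d*np.tan((a(L)+a(R))/2)
    Rm=cv2.Rodrigues(np.array(o["tool_rot"]))[0]
    print("t %.2f Y=%.1f mm (L%d R%d; yl %.1f yr %.1f)"%(o["t"],Y*1e3,L,R,yl*1e3,yr*1e3),[s.tolist() for s in B],"tcp",np.round(o["tool_pos"],4),"down",np.round(Rm[:,2],4),"yaw %.3f"%np.arctan2(Rm[1,0],Rm[0,0]),"F",np.round(o["contact_force"],1))
    return im,o,Y
if __name__=="__main__": look(sys.argv[1] if len(sys.argv)>1 else None)
E
python3 f.py
```

```text
t 3.88 Y=-33.7 mm (L372 R433; yl -74.5 yr -33.7) [[372, 15, 61, 29, 1410]] tcp [ 0.5061 -0.1814  0.1762] down [ 0.0013  0.0019 -1.    ] yaw 0.064 F [0.1 5.7 3.4]
```

>>> {"op": "jog_arm", "data": {"deltas": [[1,[0,0,0.003],[0,0,0]],[1,[0,0.001,0.007],[-0.001,0,0]],[1,[0,0.002,0.012],[-0.002,0,0]],[1,[0,0.004,0.018],[-0.0035,-0.0002,0]],[1,[0,0.006,0.022],[-0.005,-0.0003,0]],[1,[0,0.008,0.025],[-0.007,-0.0004,0]],[1,[0,0.01,0.025],[-0.0085,-0.0005,0]],[1,[0,0.0115,0.025],[-0.0098,-0.0006,0]],[1,[0,0.0118,0.025],[-0.0102,-0.0006,0]],[1,[0,0.0118,0.025],[-0.0102,-0.0006,0]],[1,[0,0.0118,0.025],[-0.0102,-0.0006,0]]]}}

```text
t: 4.8
tool_pos: [0.5054, -0.1776, 0.1852]
tool_rot: [3.108, 0.098, 0.001]
contact_force: [0.0, 0.6, -7.4]
opening: 0.0188
grip_force: 88.0
```

```bash
python3 f.py w3
```

```text
t 4.85 Y=-47.2 mm (L368 R456; yl -71.7 yr -47.2) [[368, 15, 88, 29, 2137]] tcp [ 0.5054 -0.1777  0.1852] down [ 0.0017 -0.0318 -0.9995] yaw 0.063 F [ 0.1 -0.9 -8. ]
```

The flask rolled 14 mm to -y in the loosening chock and is at Y = -47. I'll tilt more, still inside the chock, so it rolls up against the other ridge nearer the middle.

>>> {"op": "jog_arm", "data": {"deltas": [[1,[0,0.001,0.003],[-0.001,0,0]],[1,[0,0.003,0.006],[-0.003,-0.0002,0]],[1,[0,0.005,0.007],[-0.005,-0.0003,0]],[1,[0,0.007,0.007],[-0.007,-0.0004,0]],[1,[0,0.008,0.007],[-0.0082,-0.0005,0]],[1,[0,0.009,0.007],[-0.0089,-0.0006,0]],[1,[0,0.009,0.007],[-0.0089,-0.0006,0]],[1,[0,0.009,0.007],[-0.0089,-0.0006,0]]]}}

```text
t: 5.52
tool_pos: [0.5055, -0.174, 0.1881]
tool_rot: [3.08, 0.097, 0.003]
contact_force: [0.2, -1.2, -8.9]
opening: 0.0188
grip_force: 88.1
```

```bash
python3 f.py
```

```text
t 5.57 Y=-43.1 mm (L369 R449; yl -72.4 yr -43.1) [[369, 15, 80, 29, 1876]] tcp [ 0.5055 -0.1741  0.1881] down [ 0.0037 -0.06   -0.9982] yaw 0.063 F [-1.2  0.7 -8.7]
```

>>> {"op": "jog_arm", "data": {"deltas": [[1,[0,0,0],[0,0,0]],[1,[0,0,0],[0,0,0]],[1,[0,0,0],[0,0,0]],[1,[0,0,0],[0,0,0]],[1,[0,0,0],[0,0,0]],[1,[0,0,0],[0,0,0]]]}}

```text
t: 6.07
tool_pos: [0.5055, -0.1742, 0.1881]
tool_rot: [3.08, 0.097, 0.003]
contact_force: [-0.3, -0.6, -8.9]
opening: 0.0189
grip_force: 88.1
```

```bash
python3 f.py
```

```text
t 6.12 Y=-14.9 mm (L376 R402; yl -77.4 yr -14.9) [[376, 16, 26, 28, 569]] tcp [ 0.5055 -0.1742  0.1882] down [ 0.0039 -0.0602 -0.9982] yaw 0.063 F [ 0.3 -0.2 -8.5]
```

>>> {"op": "jog_arm", "data": {"deltas": [[1,[0,-0.002,0],[0.002,0.0001,0]],[1,[0,-0.004,0],[0.004,0.0002,0]],[1,[0,-0.006,0],[0.006,0.0004,0]],[1,[0,-0.008,0],[0.008,0.0005,0]],[1,[0,-0.01,0],[0.01,0.0006,0]],[1,[0,-0.0117,0],[0.0115,0.0007,0]],[1,[0,-0.0117,0],[0.0115,0.0007,0]],[1,[0,-0.0117,0],[0.0115,0.0007,0]]]}}

```text
t: 6.78
tool_pos: [0.5053, -0.1789, 0.1878]
tool_rot: [3.117, 0.097, 0.0]
contact_force: [-0.2, -0.4, -8.0]
opening: 0.0186
grip_force: 88.1
```

```bash
sed -i 's/<48/<70/' f.py; python3 f.py w4; python3 -c "
import cv2;i=cv2.imread('pics/w4.png');print(i[130,240:450:6].max(1))"; python3 f.py
```

```text
t 6.83 Y=-11.8 mm (L350 R397; yl -59.1 yr -11.8) [[350, 16, 47, 30, 1318]] tcp [ 0.5053 -0.1788  0.1878] down [ 0.001  -0.0236 -0.9997] yaw 0.063 F [-0.7 -0.1 -8.9]
[212 214 213 215 214 211 212 213 242 244 247 247 246 242 243 239 236 236
 142  63  60  52  50  49  47  43 103 121 121 122 172 206 122 123 121]
t 6.88 Y=-11.8 mm (L350 R397; yl -59.1 yr -11.8) [[350, 16, 47, 30, 1319]] tcp [ 0.5054 -0.1787  0.1879] down [ 0.0012 -0.0236 -0.9997] yaw 0.063 F [ 0.1  0.3 -8.5]
```

The flask is at rest at Y ≈ -12 mm with a tilt of 0.024, inside the stiction band. Next I'll lift smoothly by 0.15 m.

>>> {"op": "jog_arm", "data": {"deltas": [[1,[0,0,0.002],[0,0,0]],[1,[0,0,0.0074],[0,0,0]],[1,[0,0,0.016],[0,0,0]],[1,[0,0,0.028],[0,0,0]],[1,[0,0,0.042],[0,0,0]],[1,[0,0,0.0586],[0,0,0]],[1,[0,0,0.0775],[0,0,0]],[1,[0,0,0.09],[0,0,0]],[1,[0,0,0.098],[0,0,0]],[1,[0,0,0.1],[0,0,0]],[1,[0,0,0.1],[0,0,0]]]}}

```text
t: 7.8
tool_pos: [0.5057, -0.1789, 0.2285]
tool_rot: [3.116, 0.098, 0.002]
contact_force: [0.9, 0.4, -9.2]
opening: 0.0188
grip_force: 88.1
```

```bash
python3 f.py
```

```text
t 7.85 Y=-11.1 mm (L350 R396; yl -59.1 yr -11.1) [[350, 16, 46, 30, 1273]] tcp [ 0.5054 -0.1788  0.228 ] down [ 0.0013 -0.0238 -0.9997] yaw 0.063 F [ 0.   0.4 -9.5]
```

>>> {"op": "jog_arm", "data": {"deltas": [[1,[0,0,0.004],[0,0,0]],[1,[0,0,0.016],[0,0,0]],[1,[0,0,0.038],[0,0,0]],[1,[0,0,0.068],[0,0,0]],[1,[0,0,0.102],[0,0,0]],[1,[0,0,0.1375],[0,0,0]],[1,[0,0,0.173],[0,0,0]],[1,[0,0,0.207],[0,0,0]],[1,[0,0,0.237],[0,0,0]],[1,[0,0,0.259],[0,0,0]],[1,[0,0,0.271],[0,0,0]],[1,[0,0,0.275],[0,0,0]]]}}

```text
t: 8.85
tool_pos: [0.5059, -0.179, 0.3394]
tool_rot: [3.115, 0.098, 0.004]
contact_force: [0.5, 0.2, -8.7]
opening: 0.0187
grip_force: 88.3
```

```bash
python3 f.py w5
```

```text
t 8.90 Y=-10.5 mm (L350 R395; yl -59.1 yr -10.5) [[350, 15, 45, 31, 1265]] tcp [ 0.5057 -0.1789  0.3388] down [ 0.0022 -0.0242 -0.9997] yaw 0.063 F [ 0.2  0.7 -8.7]
```

View pics/w5.png

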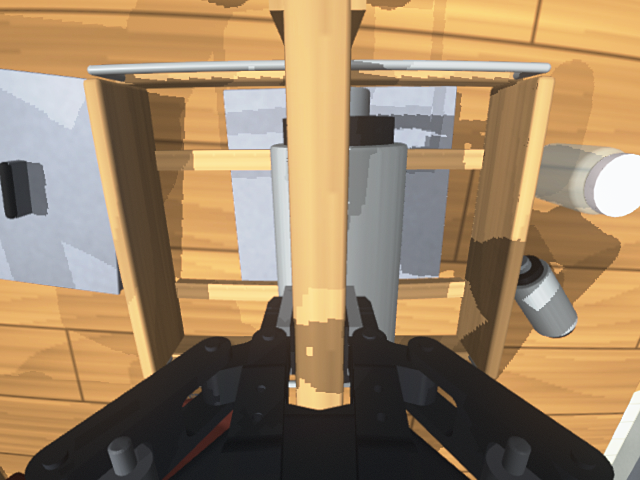

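The wrist view shows the flask body at columns 273–407 under the bar, which puts the flask at Y ≈ -12 mm. The higher tier is coming in at left. Next I'll work out a gentle two-leg transfer (peak acceleration about 0.05 m/s²).

Run:
```python
import numpy as np
k=np.arange(61)/60; s=k**2*(3-2*k); y=s*.203/.4; w=-s*.072/np.pi; 
for c in range(5):
    i=np.arange(c*12+1,c*12+13); print([[1,[0,round(float(y[j]-y[c*12]),4),0],[0,0,round(float(w[j]-w[c*12]),4)]] for j in i])
```

```text
[[1, [0, 0.0004, 0], [0, 0, -0.0]], [1, [0, 0.0017, 0], [0, 0, -0.0001]], [1, [0, 0.0037, 0], [0, 0, -0.0002]], [1, [0, 0.0065, 0], [0, 0, -0.0003]], [1, [0, 0.01, 0], [0, 0, -0.0005]], [1, [0, 0.0142, 0], [0, 0, -0.0006]], [1, [0, 0.0191, 0], [0, 0, -0.0009]], [1, [0, 0.0247, 0], [0, 0, -0.0011]], [1, [0, 0.0308, 0], [0, 0, -0.0014]], [1, [0, 0.0376, 0], [0, 0, -0.0017]], [1, [0, 0.0449, 0], [0, 0, -0.002]], [1, [0, 0.0528, 0], [0, 0, -0.0024]]]
[[1, [0, 0.0084, 0], [0, 0, -0.0004]], [1, [0, 0.0172, 0], [0, 0, -0.0008]], [1, [0, 0.0265, 0], [0, 0, -0.0012]], [1, [0, 0.0362, 0], [0, 0, -0.0016]], [1, [0, 0.0464, 0], [0, 0, -0.0021]], [1, [0, 0.0568, 0], [0, 0, -0.0026]], [1, [0, 0.0677, 0], [0, 0, -0.0031]], [1, [0, 0.0788, 0], [0, 0, -0.0036]], [1, [0, 0.0902, 0], [0, 0, -0.0041]], [1, [0, 0.1019, 0], [0, 0, -0.0046]], [1, [0, 0.1138, 0], [0, 0, -0.0051]], [1, [0, 0.1259, 0], [0, 0, -0.0057]]]
[[1, [0, 0.0123, 0], [0, 0, -0.0006]], [1, [0, 0.0247, 0], [0, 0, -0.0011]], [1, [0, 0.0372, 0], [0, 0, -0.0017]], [1, [0, 0.0498, 0], [0, 0, -0.0022]], [1, [0, 0.0624, 0], [0, 0, -0.0028]], [
[... 471 characters left out ...]
[0, 0, -0.0031]], [1, [0, 0.0795, 0], [0, 0, -0.0036]], [1, [0, 0.0896, 0], [0, 0, -0.004]], [1, [0, 0.0993, 0], [0, 0, -0.0045]], [1, [0, 0.1086, 0], [0, 0, -0.0049]], [1, [0, 0.1175, 0], [0, 0, -0.0053]], [1, [0, 0.1259, 0], [0, 0, -0.0057]]]
[[1, [0, 0.0079, 0], [0, 0, -0.0004]], [1, [0, 0.0152, 0], [0, 0, -0.0007]], [1, [0, 0.0219, 0], [0, 0, -0.001]], [1, [0, 0.0281, 0], [0, 0, -0.0013]], [1, [0, 0.0337, 0], [0, 0, -0.0015]], [1, [0, 0.0386, 0], [0, 0, -0.0017]], [1, [0, 0.0428, 0], [0, 0, -0.0019]], [1, [0, 0.0463, 0], [0, 0, -0.0021]], [1, [0, 0.0491, 0], [0, 0, -0.0022]], [1, [0, 0.0511, 0], [0, 0, -0.0023]], [1, [0, 0.0524, 0], [0, 0, -0.0024]], [1, [0, 0.0528, 0], [0, 0, -0.0024]]]
```

First I'll hold still to secure the six seconds.

>>> {"op": "jog_arm", "data": {"deltas": [[1,[0,0,0],[0,0,0]],[1,[0,0,0],[0,0,0]],[1,[0,0,0],[0,0,0]],[1,[0,0,0],[0,0,0]],[1,[0,0,0],[0,0,0]],[1,[0,0,0],[0,0,0]],[1,[0,0,0],[0,0,0]],[1,[0,0,0],[0,0,0]],[1,[0,0,0],[0,0,0]],[1,[0,0,0],[0,0,0]],[1,[0,0,0],[0,0,0]],[1,[0,0,0],[0,0,0]]]}}

```text
t: 9.9
tool_pos: [0.5055, -0.1788, 0.3381]
tool_rot: [3.116, 0.098, 0.001]
contact_force: [0.2, 0.2, -8.9]
opening: 0.0193
grip_force: 88.3
```

```bash
python3 f.py
```

```text
t 9.95 Y=-10.5 mm (L350 R395; yl -59.1 yr -10.5) [[350, 16, 45, 30, 1254]] tcp [ 0.5055 -0.1788  0.3381] down [ 0.0016 -0.0239 -0.9997] yaw 0.063 F [ 0.8 -0.2 -8.3]
```

The flask isn't moving at all, so I'll hold 5 s more.

>>> {"op": "jog_arm", "data": {"deltas": [[1,[0,0,0],[0,0,0]],[1,[0,0,0],[0,0,0]],[1,[0,0,0],[0,0,0]],[1,[0,0,0],[0,0,0]],[1,[0,0,0],[0,0,0]],[1,[0,0,0],[0,0,0]],[1,[0,0,0],[0,0,0]],[1,[0,0,0],[0,0,0]],[1,[0,0,0],[0,0,0]],[1,[0,0,0],[0,0,0]],[1,[0,0,0],[0,0,0]],[1,[0,0,0],[0,0,0]]]}}

```text
t: 10.95
tool_pos: [0.5055, -0.1788, 0.3381]
tool_rot: [3.116, 0.098, 0.001]
contact_force: [-0.5, 0.1, -8.9]
opening: 0.0192
grip_force: 88.2
```

>>> {"op": "jog_arm", "data": {"deltas": [[1,[0,0,0],[0,0,0]],[1,[0,0,0],[0,0,0]],[1,[0,0,0],[0,0,0]],[1,[0,0,0],[0,0,0]],[1,[0,0,0],[0,0,0]],[1,[0,0,0],[0,0,0]],[1,[0,0,0],[0,0,0]],[1,[0,0,0],[0,0,0]],[1,[0,0,0],[0,0,0]],[1,[0,0,0],[0,0,0]],[1,[0,0,0],[0,0,0]],[1,[0,0,0],[0,0,0]]]}}

```text
t: 11.95
tool_pos: [0.5055, -0.1788, 0.3381]
tool_rot: [3.116, 0.098, 0.001]
contact_force: [0.3, -0.0, -8.8]
opening: 0.019
grip_force: 88.2
```

>>> {"op": "jog_arm", "data": {"deltas": [[1,[0,0,0],[0,0,0]],[1,[0,0,0],[0,0,0]],[1,[0,0,0],[0,0,0]],[1,[0,0,0],[0,0,0]],[1,[0,0,0],[0,0,0]],[1,[0,0,0],[0,0,0]],[1,[0,0,0],[0,0,0]],[1,[0,0,0],[0,0,0]],[1,[0,0,0],[0,0,0]],[1,[0,0,0],[0,0,0]],[1,[0,0,0],[0,0,0]],[1,[0,0,0],[0,0,0]]]}}

```text
t: 12.95
tool_pos: [0.5055, -0.1788, 0.3381]
tool_rot: [3.116, 0.098, 0.001]
contact_force: [-0.7, -0.7, -8.4]
opening: 0.019
grip_force: 88.2
```

>>> {"op": "jog_arm", "data": {"deltas": [[1,[0,0,0],[0,0,0]],[1,[0,0,0],[0,0,0]],[1,[0,0,0],[0,0,0]],[1,[0,0,0],[0,0,0]],[1,[0,0,0],[0,0,0]],[1,[0,0,0],[0,0,0]],[1,[0,0,0],[0,0,0]],[1,[0,0,0],[0,0,0]],[1,[0,0,0],[0,0,0]],[1,[0,0,0],[0,0,0]],[1,[0,0,0],[0,0,0]],[1,[0,0,0],[0,0,0]]]}}

```text
t: 13.95
tool_pos: [0.5055, -0.1788, 0.3381]
tool_rot: [3.116, 0.098, 0.001]
contact_force: [-0.3, -0.6, -9.5]
opening: 0.0188
grip_force: 88.3
```

>>> {"op": "jog_arm", "data": {"deltas": [[1,[0,0,0],[0,0,0]],[1,[0,0,0],[0,0,0]],[1,[0,0,0],[0,0,0]],[1,[0,0,0],[0,0,0]],[1,[0,0,0],[0,0,0]],[1,[0,0,0],[0,0,0]],[1,[0,0,0],[0,0,0]],[1,[0,0,0],[0,0,0]],[1,[0,0,0],[0,0,0]],[1,[0,0,0],[0,0,0]],[1,[0,0,0],[0,0,0]],[1,[0,0,0],[0,0,0]]]}}

```text
t: 14.95
tool_pos: [0.5055, -0.1788, 0.3381]
tool_rot: [3.116, 0.098, 0.001]
contact_force: [-0.4, 0.1, -8.2]
opening: 0.019
grip_force: 88.3
```

```bash
python3 f.py
```

```text
t 15.00 Y=-9.9 mm (L350 R394; yl -59.1 yr -9.9) [[350, 16, 44, 30, 1253]] tcp [ 0.5055 -0.1788  0.3381] down [ 0.0016 -0.0239 -0.9997] yaw 0.063 F [-0.1 -0.2 -8.5]
```

The six seconds are secured. Now the first leg of the transfer.

>>> {"op": "jog_arm", "data": {"deltas": [[1,[0,0.0004,0],[0,0,0]],[1,[0,0.0017,0],[0,0,-0.0001]],[1,[0,0.0037,0],[0,0,-0.0002]],[1,[0,0.0065,0],[0,0,-0.0003]],[1,[0,0.01,0],[0,0,-0.0005]],[1,[0,0.0142,0],[0,0,-0.0006]],[1,[0,0.0191,0],[0,0,-0.0009]],[1,[0,0.0247,0],[0,0,-0.0011]],[1,[0,0.0308,0],[0,0,-0.0014]],[1,[0,0.0376,0],[0,0,-0.0017]],[1,[0,0.0449,0],[0,0,-0.002]],[1,[0,0.0528,0],[0,0,-0.0024]]]}}

```text
t: 16.0
tool_pos: [0.5055, -0.1574, 0.3381]
tool_rot: [3.117, 0.086, 0.001]
contact_force: [0.4, 0.2, -8.1]
opening: 0.019
grip_force: 88.3
```

>>> {"op": "jog_arm", "data": {"deltas": [[1,[0,0.0084,0],[0,0,-0.0004]],[1,[0,0.0172,0],[0,0,-0.0008]],[1,[0,0.0265,0],[0,0,-0.0012]],[1,[0,0.0362,0],[0,0,-0.0016]],[1,[0,0.0464,0],[0,0,-0.0021]],[1,[0,0.0568,0],[0,0,-0.0026]],[1,[0,0.0677,0],[0,0,-0.0031]],[1,[0,0.0788,0],[0,0,-0.0036]],[1,[0,0.0902,0],[0,0,-0.0041]],[1,[0,0.1019,0],[0,0,-0.0046]],[1,[0,0.1138,0],[0,0,-0.0051]],[1,[0,0.1259,0],[0,0,-0.0057]]]}}

```text
t: 17.0
tool_pos: [0.5055, -0.1069, 0.3381]
tool_rot: [3.117, 0.058, 0.001]
contact_force: [0.6, -0.6, -8.0]
opening: 0.0189
grip_force: 88.2
```

>>> {"op": "jog_arm", "data": {"deltas": [[1,[0,0.0123,0],[0,0,-0.0006]],[1,[0,0.0247,0],[0,0,-0.0011]],[1,[0,0.0372,0],[0,0,-0.0017]],[1,[0,0.0498,0],[0,0,-0.0022]],[1,[0,0.0624,0],[0,0,-0.0028]],[1,[0,0.0751,0],[0,0,-0.0034]],[1,[0,0.0878,0],[0,0,-0.004]],[1,[0,0.1004,0],[0,0,-0.0045]],[1,[0,0.113,0],[0,0,-0.0051]],[1,[0,0.1256,0],[0,0,-0.0057]],[1,[0,0.138,0],[0,0,-0.0062]],[1,[0,0.1502,0],[0,0,-0.0068]]]}}

```text
t: 18.0
tool_pos: [0.5055, -0.0468, 0.3381]
tool_rot: [3.118, 0.025, 0.0]
contact_force: [-0.2, -0.2, -8.4]
opening: 0.0186
grip_force: 88.2
```

>>> {"op": "jog_arm", "data": {"deltas": [[1,[0,0.0121,0],[0,0,-0.0005]],[1,[0,0.024,0],[0,0,-0.0011]],[1,[0,0.0357,0],[0,0,-0.0016]],[1,[0,0.0471,0],[0,0,-0.0021]],[1,[0,0.0582,0],[0,0,-0.0026]],[1,[0,0.069,0],[0,0,-0.0031]],[1,[0,0.0795,0],[0,0,-0.0036]],[1,[0,0.0896,0],[0,0,-0.004]],[1,[0,0.0993,0],[0,0,-0.0045]],[1,[0,0.1086,0],[0,0,-0.0049]],[1,[0,0.1175,0],[0,0,-0.0053]],[1,[0,0.1259,0],[0,0,-0.0057]]]}}

```text
t: 19.0
tool_pos: [0.5055, 0.0035, 0.3381]
tool_rot: [3.118, -0.003, 0.0]
contact_force: [-0.1, -0.9, -8.4]
opening: 0.0187
grip_force: 88.2
```

>>> {"op": "jog_arm", "data": {"deltas": [[1,[0,0.0079,0],[0,0,-0.0004]],[1,[0,0.0152,0],[0,0,-0.0007]],[1,[0,0.0219,0],[0,0,-0.001]],[1,[0,0.0281,0],[0,0,-0.0013]],[1,[0,0.0337,0],[0,0,-0.0015]],[1,[0,0.0386,0],[0,0,-0.0017]],[1,[0,0.0428,0],[0,0,-0.0019]],[1,[0,0.0463,0],[0,0,-0.0021]],[1,[0,0.0491,0],[0,0,-0.0022]],[1,[0,0.0511,0],[0,0,-0.0023]],[1,[0,0.0524,0],[0,0,-0.0024]],[1,[0,0.0528,0],[0,0,-0.0024]]]}}

```text
t: 20.0
tool_pos: [0.5055, 0.0242, 0.3381]
tool_rot: [3.118, -0.015, -0.0]
contact_force: [0.0, -0.1, -8.5]
opening: 0.019
grip_force: 88.2
```

```bash
python3 f.py w6
```

```text
t 20.05 Y=-9.3 mm (L282 R393; yl -13.5 yr -9.3) [[350, 16, 43, 30, 1200], [282, 19, 4, 26, 103]] tcp [0.5055 0.0243 0.3381] down [-2.000e-04 -2.390e-02 -9.997e-01] yaw -0.009 F [-1.1 -0.1 -8.9]
```

The flask stayed put, so I'll run the second leg.

>>> {"op": "jog_arm", "data": {"deltas": [[1,[0,0.0004,0],[0,0,0]],[1,[0,0.0017,0],[0,0,-0.0001]],[1,[0,0.0037,0],[0,0,-0.0002]],[1,[0,0.0065,0],[0,0,-0.0003]],[1,[0,0.01,0],[0,0,-0.0005]],[1,[0,0.0142,0],[0,0,-0.0006]],[1,[0,0.0191,0],[0,0,-0.0009]],[1,[0,0.0247,0],[0,0,-0.0011]],[1,[0,0.0308,0],[0,0,-0.0014]],[1,[0,0.0376,0],[0,0,-0.0017]],[1,[0,0.0449,0],[0,0,-0.002]],[1,[0,0.0528,0],[0,0,-0.0024]]]}}

```text
t: 21.05
tool_pos: [0.5055, 0.0457, 0.3381]
tool_rot: [3.118, -0.027, -0.0]
contact_force: [-0.4, 0.4, -8.6]
opening: 0.0188
grip_force: 88.3
```

>>> {"op": "jog_arm", "data": {"deltas": [[1,[0,0.0084,0],[0,0,-0.0004]],[1,[0,0.0172,0],[0,0,-0.0008]],[1,[0,0.0265,0],[0,0,-0.0012]],[1,[0,0.0362,0],[0,0,-0.0016]],[1,[0,0.0464,0],[0,0,-0.0021]],[1,[0,0.0568,0],[0,0,-0.0026]],[1,[0,0.0677,0],[0,0,-0.0031]],[1,[0,0.0788,0],[0,0,-0.0036]],[1,[0,0.0902,0],[0,0,-0.0041]],[1,[0,0.1019,0],[0,0,-0.0046]],[1,[0,0.1138,0],[0,0,-0.0051]],[1,[0,0.1259,0],[0,0,-0.0057]]]}}

```text
t: 22.05
tool_pos: [0.5055, 0.0962, 0.3381]
tool_rot: [3.117, -0.055, -0.001]
contact_force: [-0.5, 0.4, -9.3]
opening: 0.0191
grip_force: 88.2
```

>>> {"op": "jog_arm", "data": {"deltas": [[1,[0,0.0123,0],[0,0,-0.0006]],[1,[0,0.0247,0],[0,0,-0.0011]],[1,[0,0.0372,0],[0,0,-0.0017]],[1,[0,0.0498,0],[0,0,-0.0022]],[1,[0,0.0624,0],[0,0,-0.0028]],[1,[0,0.0751,0],[0,0,-0.0034]],[1,[0,0.0878,0],[0,0,-0.004]],[1,[0,0.1004,0],[0,0,-0.0045]],[1,[0,0.113,0],[0,0,-0.0051]],[1,[0,0.1256,0],[0,0,-0.0057]],[1,[0,0.138,0],[0,0,-0.0062]],[1,[0,0.1502,0],[0,0,-0.0068]]]}}

```text
t: 23.05
tool_pos: [0.5055, 0.1563, 0.3381]
tool_rot: [3.116, -0.088, -0.001]
contact_force: [0.5, 0.0, -8.5]
opening: 0.0188
grip_force: 88.2
```

>>> {"op": "jog_arm", "data": {"deltas": [[1,[0,0.0121,0],[0,0,-0.0005]],[1,[0,0.024,0],[0,0,-0.0011]],[1,[0,0.0357,0],[0,0,-0.0016]],[1,[0,0.0471,0],[0,0,-0.0021]],[1,[0,0.0582,0],[0,0,-0.0026]],[1,[0,0.069,0],[0,0,-0.0031]],[1,[0,0.0795,0],[0,0,-0.0036]],[1,[0,0.0896,0],[0,0,-0.004]],[1,[0,0.0993,0],[0,0,-0.0045]],[1,[0,0.1086,0],[0,0,-0.0049]],[1,[0,0.1175,0],[0,0,-0.0053]],[1,[0,0.1259,0],[0,0,-0.0057]]]}}

```text
t: 24.05
tool_pos: [0.5055, 0.2065, 0.3381]
tool_rot: [3.116, -0.116, -0.001]
contact_force: [0.6, 0.6, -8.6]
opening: 0.019
grip_force: 88.2
```

>>> {"op": "jog_arm", "data": {"deltas": [[1,[0,0.0079,0],[0,0,-0.0004]],[1,[0,0.0152,0],[0,0,-0.0007]],[1,[0,0.0219,0],[0,0,-0.001]],[1,[0,0.0281,0],[0,0,-0.0013]],[1,[0,0.0337,0],[0,0,-0.0015]],[1,[0,0.0386,0],[0,0,-0.0017]],[1,[0,0.0428,0],[0,0,-0.0019]],[1,[0,0.0463,0],[0,0,-0.0021]],[1,[0,0.0491,0],[0,0,-0.0022]],[1,[0,0.0511,0],[0,0,-0.0023]],[1,[0,0.0524,0],[0,0,-0.0024]],[1,[0,0.0528,0],[0,0,-0.0024]]]}}

```text
t: 25.05
tool_pos: [0.5055, 0.2273, 0.3381]
tool_rot: [3.115, -0.127, -0.001]
contact_force: [0.4, 0.1, -8.8]
opening: 0.0188
grip_force: 88.2
```

```bash
python3 f.py w7
python3 - <<'E'
from h import *
im=ctrl.get_image("top"); c=cal("wrist"); o=ctrl.get_obs(); R=cv2.Rodrigues(o["tool_rot"])[0]
# predicted high-tier points in wrist view, caddy origin estimate
b=np.array(o["tool_pos"])+R[:,2]*.146; print("caddy origin",b)
y=-.081; ex=np.array([np.cos(y),np.sin(y),0]); ey=np.array([-ex[1],ex[0],0]); s=np.array([.5066,.2155,.08])
print("in seat",(b-s)@ex,(b-s)@ey); print("ridge px",proj(c,[s+ex*i+ey*j+[0,0,.03] for j in(-.038,.038) for i in(.034,-.034)]).round(0).tolist(),"edges",proj(c,[s+ex*i+ey*j for j in(-.15,.15) for i in(.135,)]).round(0).tolist())
E
```

```text
t 25.10 Y=-10.1 mm (L280 R391; yl -12.2 yr -8.0) [[350, 15, 41, 31, 1167], [280, 19, 6, 26, 138]] tcp [0.5055 0.2273 0.3381] down [-0.0019 -0.0238 -0.9997] yaw -0.082 F [-0.2  0.4 -8.4]
caddy origin [0.50522784 0.22374248 0.19211203]
in seat -0.0020345693726306633 0.008104432355930875
ridge px [[359.0, 171.0], [357.0, 229.0], [290.0, 171.0], [292.0, 230.0]] edges [[457.0, 78.0], [188.0, 77.0]]
```

View pics/w7.png

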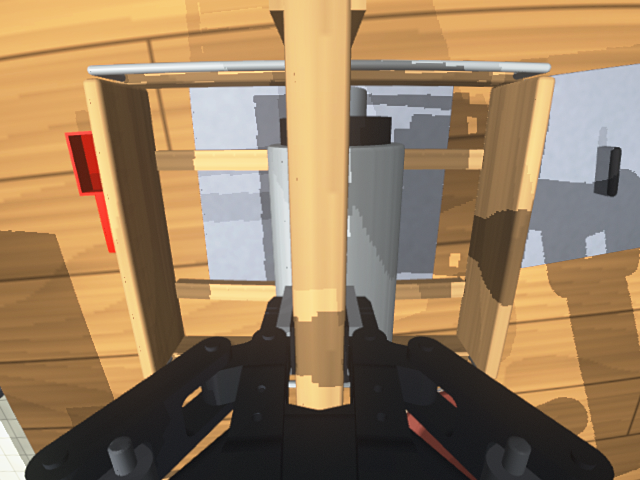

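The tier edges appear at columns about 190 and 455, as predicted. The flask is about 3 mm off the tier's middle. I'll descend to about 12 mm above the seat.

>>> {"op": "jog_arm", "data": {"deltas": [[1,[0,0,-0.005],[0,0,0]],[1,[0,0,-0.018],[0,0,0]],[1,[0,0,-0.039],[0,0,0]],[1,[0,0,-0.065],[0,0,0]],[1,[0,0,-0.094],[0,0,0]],[1,[0,0,-0.125],[0,0,0]],[1,[0,0,-0.156],[0,0,0]],[1,[0,0,-0.185],[0,0,0]],[1,[0,0,-0.211],[0,0,0]],[1,[0,0,-0.232],[0,0,0]],[1,[0,0,-0.245],[0,0,0]],[1,[0,0,-0.25],[0,0,0]]]}}

```text
t: 26.15
tool_pos: [0.5051, 0.2271, 0.2367]
tool_rot: [3.114, -0.127, -0.004]
contact_force: [-0.4, -0.8, -8.5]
opening: 0.0189
grip_force: 88.2
```

```bash
python3 f.py
```

```text
t 26.20 Y=-8.0 mm (L350 R391; yl -59.1 yr -8.0) [[350, 16, 41, 30, 1158]] tcp [0.5052 0.2272 0.2371] down [-0.003  -0.0242 -0.9997] yaw -0.082 F [-0.6 -0.  -7.7]
```

>>> {"op": "jog_arm", "data": {"deltas": [[1,[0,0,-0.003],[0,0,0]],[1,[0,0,-0.007],[0,0,0]],[1,[0,0,-0.011],[0,0,0]],[1,[0,0,-0.0125],[0,0,0]],[1,[0,-0.0015,-0.0125],[0.0014,-0.0001,0]],[1,[0,-0.003,-0.0125],[0.0028,-0.0002,0]],[1,[0,-0.005,-0.0125],[0.0042,-0.0003,0]],[1,[0,-0.0065,-0.0125],[0.0056,-0.0005,0]],[1,[0,-0.008,-0.0125],[0.007,-0.0006,0]],[1,[0,-0.0094,-0.0125],[0.0082,-0.0007,0]],[1,[0,-0.0094,-0.0125],[0.0082,-0.0007,0]]]}}

```text
t: 27.12
tool_pos: [0.5056, 0.2232, 0.2331]
tool_rot: [-3.137, 0.129, -0.001]
contact_force: [0.6, -0.3, -8.3]
opening: 0.0192
grip_force: 88.2
```

```bash
python3 f.py
```

```text
t 27.17 Y=-10.5 mm (L350 R395; yl -59.1 yr -10.5) [[350, 15, 45, 31, 1280]] tcp [0.5055 0.2233 0.2332] down [ 4.e-04  2.e-03 -1.e+00] yaw -0.082 F [-0.4  0.5 -9.5]
```

>>> {"op": "jog_arm", "data": {"deltas": [[1,[0,0,-0.002],[0,0,0]],[1,[0,0,-0.004],[0,0,0]],[1,[0,0,-0.006],[0,0,0]],[1,[0,0,-0.008],[0,0,0]],[1,[0,0,-0.01],[0,0,0]],[1,[0,0,-0.012],[0,0,0]],[1,[0,0,-0.0135],[0,0,0]],[1,[0,0,-0.015],[0,0,0]],[1,[0,0,-0.016],[0,0,0]],[1,[0,0,-0.016],[0,0,0]]]}}

```text
t: 28.0
tool_pos: [0.5055, 0.2235, 0.2265]
tool_rot: [-3.137, 0.129, 0.0]
contact_force: [0.0, 0.2, -9.0]
opening: 0.0193
grip_force: 88.2
```

```bash
python3 f.py
```

```text
t 28.05 Y=-7.6 mm (L276 R387; yl -9.7 yr -5.5) [[350, 16, 37, 30, 1051], [276, 19, 10, 26, 73]] tcp [0.5055 0.2235 0.2266] down [ 2.0e-04  1.9e-03 -1.0e+00] yaw -0.082 F [-0.5 -1.3 -8.8]
```

No contact yet, so I'll lower in sub-millimetre steps.

>>> {"op": "jog_arm", "data": {"deltas": [[1,[0,0,-0.001],[0,0,0]],[1,[0,0,-0.002],[0,0,0]],[1,[0,0,-0.003],[0,0,0]],[1,[0,0,-0.0035],[0,0,0]],[1,[0,0,-0.0035],[0,0,0]]]}}

```text
t: 28.47
tool_pos: [0.5056, 0.2236, 0.2262]
tool_rot: [-3.137, 0.128, -0.001]
contact_force: [-2.3, 0.1, -1.9]
opening: 0.0192
grip_force: 88.8
```

>>> {"op": "jog_arm", "data": {"deltas": [[1,[0,0,-0.001],[0,0,0]],[1,[0,0,-0.002],[0,0,0]],[1,[0,0,-0.0025],[0,0,0]],[1,[0,0,-0.0025],[0,0,0]]]}}

```text
t: 28.8
tool_pos: [0.5056, 0.2236, 0.2262]
tool_rot: [-3.137, 0.128, -0.002]
contact_force: [-5.9, -0.6, 2.0]
opening: 0.0189
grip_force: 89.6
```

It's seated, with the weight transferred. Now I'll ease the grip and open.

>>> {"op": "jog_arm", "data": {"deltas": [[1,[0,0,0],[0,0,0]],[1,[0,0,0],[0,0,0]],[1,[0,0,0],[0,0,0]]], "squeeze": 20}}

```text
t: 29.05
tool_pos: [0.5056, 0.2236, 0.2262]
tool_rot: [-3.137, 0.128, -0.002]
contact_force: [-5.2, -1.6, 3.5]
opening: 0.0192
grip_force: 89.6
```

>>> {"op": "jog_arm", "data": {"deltas": [[0.5,[0,0,0],[0,0,0]],[0.3,[0,0,0],[0,0,0]],[0,[0,0,0],[0,0,0]],[-0.5,[0,0,0],[0,0,0]],[-1,[0,0,0],[0,0,0]],[-1,[0,0,0],[0,0,0]],[-1,[0,0,0],[0,0,0]],[-1,[0,0,0],[0,0,0]],[-1,[0,0,0],[0,0,0]]]}}

```text
t: 29.8
tool_pos: [0.5055, 0.2235, 0.2243]
tool_rot: [-3.137, 0.128, -0.0]
contact_force: [-0.1, 0.7, -0.3]
opening: 0.0854
grip_force: 0.0
```

Run:
```python
from h import *
im=ctrl.get_image("wrist"); o=ctrl.get_obs(); cv2.imwrite("pics/w8.png",im[...,::-1]); print(o["t"],o["opening"],o["contact_force"],o["tool_pos"])
```

```text
29.85 0.08522467112701085 [-0.07068828  0.53351752 -0.44307495] [0.50551582 0.22351072 0.22426217]
```

View pics/w8.png

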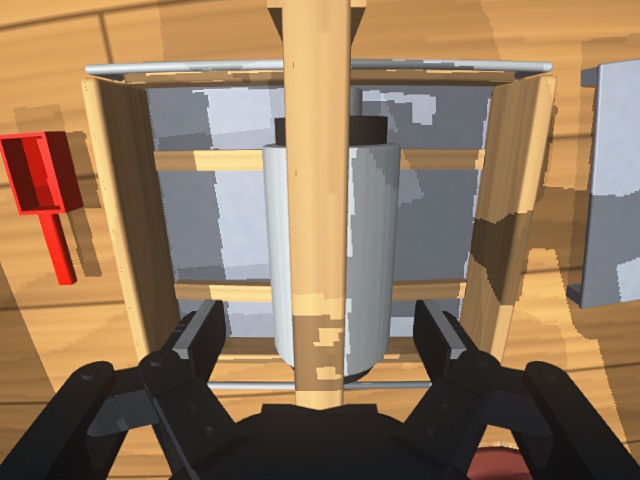

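The wrist view shows the caddy seated with the flask (columns 264–400) under the bar and the fingers open and clear. I'll retreat straight up.

>>> {"op": "jog_arm", "data": {"deltas": [[-1,[0,0,0.02],[0,0,0]],[-1,[0,0,0.06],[0,0,0]],[-1,[0,0,0.12],[0,0,0]],[-1,[0,0,0.2],[0,0,0]],[-1,[0,0,0.28],[0,0,0]],[-1,[0,0,0.33],[0,0,0]],[-1,[0,0,0.35],[0,0,0]],[-1,[0,0,0.35],[0,0,0]],[-1,[0,0,0.35],[0,0,0]]]}}

```text
t: 30.6
tool_pos: [0.5054, 0.2235, 0.3637]
tool_rot: [-3.137, 0.128, 0.001]
contact_force: [-0.2, -0.2, -0.9]
opening: 0.0856
grip_force: 0.0
```

Run:
```python
from h import *
a=ctrl.get_image("wrist").astype(int); c=cal("wrist"); o=ctrl.get_obs()
for _ in range(3): b=ctrl.get_image("wrist").astype(int)
print("motion",(abs(a-b).max(2)>25).sum(),o["t"],o["tool_pos"],o["contact_force"])
cv2.imwrite("pics/w9.png",b[...,::-1])
# expected: caddy at (0,+8mm) in seat frame; compare bar & flask & ridge pixels
y=-.081; ex=np.array([np.cos(y),np.sin(y),0]); ey=np.array([-ex[1],ex[0],0]); s=np.array([.5066,.2155,.08])
P=lambda i,j,z:proj(c,[s+ex*i+ey*j+[0,0,z]])[0]
bar=[P(i,.008+j,.181) for i in(.08,) for j in(.01,-.01)]; fl=[P(.06,j,.063) for j in(.045,-.045)]
print("bar pred",bar,"flask pred",fl)
hsv=cv2.cvtColor(b.astype(np.uint8),cv2.COLOR_RGB2HSV)
for r in (int(bar[0][1]),int(fl[0][1])):
    S=hsv[r,:,1]>70; e=np.flatnonzero(np.diff(S.astype(int))); print(r,e.tolist())
    D=(b[r].max(1)<75); print("dark",np.flatnonzero(np.diff(D.astype(int))).tolist())
```

```text
motion 16686 30.65 [0.5050193  0.22335706 0.3623485 ] [ 0.64601542 -1.20675901 -0.39340745]
bar pred [array([304.50057316, 126.17626259]), array([333.05908549, 126.1541536 ])] flask pred [array([283.98043533, 146.46391047]), array([368.97203228, 146.45399534])]
126 [204, 303, 332, 432, 518]
dark [186, 187, 188, 189, 195, 203, 291, 303, 332, 360]
146 [283, 304, 331, 368, 517]
dark [89, 90, 188, 189, 198, 205, 607, 613][ WARN:0@4.244] global loadsave.cpp:1063 imwrite_ Unsupported depth image for selected encoder is fallbacked to CV_8U.
```

The bar and flask sit within a pixel or two of their predicted places (flask 283–368 against 284–369). I'll do a last stillness check and then hand in.

Run:
```python
from h import *
a=ctrl.get_image("wrist").astype(int)
for _ in range(4): b=ctrl.get_image("wrist").astype(int)
m=(abs(a-b).max(2)>25).sum(); print("motion",m)
if m<1500: print(ctrl.finish_job())
```

```text
motion 12251
```

Run:
```python
from h import *
f=lambda:ctrl.get_image("wrist")
a=f();o1=ctrl.get_obs()
for _ in range(10): b=f()
o2=ctrl.get_obs(); print(o2["t"],abs(o2["dq"]).max(),o2["tool_pos"]-o1["tool_pos"])
g=lambda i:np.flatnonzero(np.diff((cv2.cvtColor(i,cv2.COLOR_RGB2HSV)[146,:,1]>70).astype(int)))
print(g(a),g(b)); d=abs(a.astype(int)-b).max(2)
print("motion all",(d>25).sum(),"caddy box",(d[110:240,200:440]>25).sum())
t1=ctrl.get_image("top").astype(int)
for _ in range(5): t2=ctrl.get_image("top").astype(int)
print("top caddy motion",(abs(t1-t2).max(2)[200:330,170:310]>25).sum())
```

```text
31.6 0.0033926699127262306 [7.64171996e-05 4.79561874e-05 4.24621720e-04]
[284 305 331 368 517] [284 305 331 368 517]
motion all 2395 caddy box 313
top caddy motion 7
```

The scene is still. What motion remained was the arm settling.

```bash
python3 -c "
from station import ctrl
print(ctrl.finish_job())"
```

```text
the job is handed in; nothing more can be done
None
```

The caddy is on the higher tier with the flask at rest between the ridges, held clear for over six seconds on the way and set down gently; I handed the job in at about 32 s, and no verdict was returned.

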